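# Load a carved rosette in the glue-up jig and lock the keeper

### The job

Load the glue-up jig: set the square base block down into its pocket until it lies flat on the pocket floor, then lay the carved round rosette, face up, centred on top of the block. Then turn the jig's red knob clockwise, all the way to its end stop, so that its steel bar locks over the rosette. Set the pieces down rather than dropping them, and leave the mallet, the gouge and the offcut where they are.

Things in the scene. Friction and masses are not known exactly. Their poses are not given: they have to be found in the camera images.
- jig: The jig: a plywood board 120 (x) x 230 (y) x 8 mm fixed on the bench; origin at the centre of its underside, z up. It carries the honey-coloured pocket at 52 mm to +y and the knob's vertical post at 48 mm to -y.
- pocket (a point): Centre of the pocket floor (the board's top, 8 mm above the bench), axes as the jig's. Pocket 68 x 68 mm inside; walls 8 mm thick, 32 mm high above the floor, with a 5 mm lead-in chamfer. The walls at +y and -y are full width; those at +x and -x are open over their middle 42 mm, down to the floor, to let fingers through.
- keeper_grip (a point): Middle of the red knob's bar grip, on its turning axis, 77 mm above the bench. Grip 46 mm long (own x), 14 mm thick (own y), top 14 mm above this point. Fixed under it is a flat steel bar (own +x, see keeper_tip) and a red collar of radius 15 mm, whose top lies 20 mm below this point.
- keeper_tip (a point): End of the knob's steel bar, on its top face, 111 mm from the turning axis along the knob's own +x. Bar 18 mm wide, 6 mm thick, top 55 mm and underside 49 mm above the bench: 9 mm over the pocket walls, 3 mm over a properly seated rosette. It also reaches 11 mm behind the axis.
- keeper (a joint): Angle of the knob and its bar, rad: grows as it turns clockwise seen from above, stops at 0 (bar swung away from the pocket) and 2.1 (end stop, bar pointing along the jig's +y, over the pocket centre). Starts between 0 and 0.7; stays where it is left.
- base_block: Honey-coloured square wooden block 62 x 62 x 26 mm, edges rounded; origin at the centre of its underside, z up.
- rosette: Pale round wooden disc, diameter 60 mm, 10 mm thick, with a carved flower 2 mm high on its upper face (12 mm in all); origin at the centre of its underside, z out of the carved face.
- mallet: Bystander: wooden carver's mallet lying down, 250 mm long along its x, head of diameter 68 mm to +x; origin on the bench below its middle.
- gouge: Bystander: carving gouge lying down, 230 mm long along its x, wooden handle 24 mm thick; origin on the underside near its ferrule.
- offcut: Bystander: pale wooden offcut 50 x 120 x 40 mm; origin at the centre of its underside.
Mind the look-alikes: they are no part of the job. What is shaped like the rosette but orange is not meant.

How it is judged (in metres and radians):
On the way, in this order (a step that is already met when the one before it is completed fails the run):
1. the base block lies flat on the pocket floor, let go (horizontal distance between base_block and pocket below 0.005 m and z of base_block in the frame of pocket below 0.003 m and angle between base_block's own z axis and vertical below 0.06 rad and contact force between the fingers and base_block below 0.2 N), for 0.2 s.
2. the rosette lies face up, centred on the seated block, let go (horizontal distance between base_block and pocket below 0.005 m and z of base_block in the frame of pocket below 0.003 m and angle between each of base_block, rosette's own z axis and vertical below 0.06 rad and horizontal distance between rosette and base_block below 0.006 m and z of rosette in the frame of base_block between 0.023 and 0.029 m and contact force between the fingers and rosette below 0.2 N), for 0.2 s.
3. the knob is turned clockwise to its end stop (value of joint keeper above 2.03 rad), for 0.2 s.
At the end, for the whole second after the job is handed in: The block lies flat on the pocket floor (within 3 mm in height, 5 mm of the pocket's centre, 0.06 rad of level); the rosette lies face up on it within 6 mm of its centre, flat; the knob is within 0.07 rad of its end stop at 2.1; both pieces are at rest (horizontal distance between base_block and pocket below 0.005 m and z of base_block in the frame of pocket below 0.003 m and angle between each of base_block, rosette's own z axis and vertical below 0.06 rad and horizontal distance between rosette and base_block below 0.006 m and z of rosette in the frame of base_block between 0.023 and 0.029 m and value of joint keeper above 2.03 rad and linear speed of each of base_block, rosette below 0.02 m/s); the robot touches nothing.
It fails at once if the mallet, gouge or offcut is moved by more than 20 mm (distance of any of mallet, gouge, offcut from where it was at the start of the episode above 0.02 m).
It fails at once if the block or the rosette is dropped (falls freely faster than 0.6 m/s, about 2 cm) ((linear speed of base_block above 0.6 m/s and contact force between anything else and base_block below 0.01 N) or (linear speed of rosette above 0.6 m/s and contact force between anything else and rosette below 0.01 N)).
It also fails if it takes over 72 s, if anything falls off the work surface, if the arm or the gripper's body presses on something with over 40 N, if the wrist force passes 120 N, or if a joint passes its speed limit or range.

### The arm

A 7-joint arm with a two-finger parallel gripper is mounted at the origin on the work surface. World frame = base frame: x ahead of the robot, y to its left, z up, the work surface at z = 0. Lengths are in mm, angles in rad, forces in N, time in s.
With the tool pointing down it reaches from about 400 to 875 mm from the base axis. Payload 4.4 kg.
Tool frame: the origin (TCP) lies at the very end of the fingers, on their centre line; the grasp point (between the pads) lies 19 mm behind it; y points along the fingers, x is the direction in which the jaws open and shut, and the axes are right-handed (so a half turn about y gives the same grasp; the last joint's range is limited). The gripper opens to 85 mm and grips with 20 to 120 N. Pads are 22 mm wide; open, the fingers measure 114 mm over their backs; the gripper's body (76 mm by 85 mm) begins 54 mm behind the grasp point. The pads swing forward as they close: fully open they stand 13 mm farther back than shut.
Start: joints at [-1.365, 0.628, 0.038, 1.517, -0.027, 0.996, -0.02], TCP at [174.477, 626.159, 211.113] pointing down, gripper open.
Joint ranges: [-3.06, 3.06], [-0.37, 2.12], [-1.25, 1.32], [0.18, 2.47], [-1.1, 4.24], [0.23, 1.98], [-2.94, 2.94]. Speed limits (rad/s): [2.57, 2.57, 3.14, 3.14, 3.14, 3.14, 3.14].

### API

Orientations are given as [roll, pitch, yaw] about the fixed x, y, z axes, in that order (R = Rz(yaw) Ry(pitch) Rx(roll)).
In Python, from cell import readout, eyes, finish_job gives the robot as it stands. The module is installed in compiled form; this text tells all that it offers.
- The arm moves only by the tool apply_moves, never from a script. Its argument "commands" is a list that holds one entry, the list of rows, each a list of 6 numbers: the shift along the tool's x, y, z in units of 0.04 m (1.0 is 0.04 m), then the turn, a rotation vector about the tool's x, y, z in units of 5 degrees (1.0 is 5 degrees). A call has 1 to 8 rows; each row shifts and turns the pose as measured when the row begins, along the tool's axes as they then stand; what a row does not reach is not made up. A row lasts 1/12 s, in which the tool goes at most 41.7 mm and 7.16 degrees, less where a joint would pass 70% of its speed; a pose out of reach is approached as far as the arm can. A call with a number of a shift or a turn outside -1 to 1 is refused whole. A call with a gripper value outside its range is refused whole. "claw" is the finger opening in mm, from 0 to 85.4, set as the call begins (left out, the last holds). The fingers move at their own pace and stop on an object; the grip force is fixed at half the most. Time passes only in rows, so rows that do not move let the fingers close. It gives the time, the measured TCP pose, the force and the opening at its end, in the units of the state.
- readout.read_state(): the state, without advancing time (a new reading comes with each control period).
- eyes.get_image(name): name is "scene" or "side" or "wrist"; returns a dict with "image" (420x560x3 uint8, red, green, blue), "mtx" (3x3 intrinsics, pixels), "rvec" (rotation vector, rad) and "tvec" (3), from world to camera coordinates, as OpenCV has them. Camera axes: x right, y down, z forward; pixel columns grow to the right and rows downward; lengths in mm; the calibration is good to about 2 mm. The wrist camera is an equidistant fisheye: a pixel r from the principal point sees the ray r / f radians off the axis. A picture is of the moment at which its call begins. There is no depth.
- finish_job(): hands the job in, once; it reports no verdict.
The state is a dict: "clock": time; "qpos": joint angles; "qd": joint speeds; "tau": joint torques, N m; "eef_pos": TCP position; "tool_rot": TCP orientation; "force": force on the tool from outside, world axes, zero at the start; "torque": the same for the moment, N m; "width": finger opening in mm.
Only numpy, scipy, OpenCV 4.12 (cv2) and the standard library are available. Lean on these libraries where they do the work, as an engineer would, in place of code of your own. Each camera call takes 0.05 s, during which the arm holds its last target. There are 200 camera calls.

## Working session

There is one attempt and no reset: what is moved stays moved. The work goes in short steps, Python scripts to look and compute and a tool call to move; the robot and the scene stay as the last step left them, time stands still between calls to the robot, and variables do not carry over. Pictures are saved under pics/ and viewed, about 8 in all and at most 12, crops included, and the job is handed in when it is done.

Besides the shell and the picture viewer there is one more tool, called after ">>>" by a JSON object that holds its "method" and its "body". apply_moves: Moves the arm, as the interface text tells. Shifts and turns lie within -1 to 1; 1 stands for 0.04 m of shift or 5 degrees of turn. Its arguments: {"type":"object","properties":{"commands":{"type":"array"},"claw":{"type":"number"}},"required":["commands"]}

```bash
mkdir -p pics
cat > h.py <<'E'
import numpy as np, cv2
from cell import readout, eyes
def snap(n,f=None):
    d=eyes.get_image(n); 
    if f: cv2.imwrite('pics/'+f,d['image'][:,:,::-1])
    d['R']=cv2.Rodrigues(np.array(d['rvec'],float))[0]; d['t']=np.array(d['tvec'],float).ravel(); d['K']=np.array(d['mtx'],float); d['fish']=n=='wrist'
    return d
def ray(d,u,v):
    K=d['K']; x=(u-K[0,2])/K[0,0]; y=(v-K[1,2])/K[1,1]
    if d['fish']:
        r=np.hypot(x,y)+1e-12; c=np.array([np.sin(r)*x/r,np.sin(r)*y/r,np.cos(r)])
    else: c=np.array([x,y,1.])
    return -d['R'].T@d['t'], d['R'].T@c
def onz(d,u,v,z):
    o,r=ray(d,u,v); return (o+r*(z-o[2])/r[2]).round(1)
def proj(d,p):
    c=d['R']@np.array(p,float)+d['t']; K=d['K']
    if d['fish']:
        s=np.hypot(c[0],c[1])+1e-12; a=np.arctan2(s,c[2])/s; x,y=c[0]*a,c[1]*a
    else: x,y=c[:2]/c[2]
    return np.array([K[0,0]*x+K[0,2],K[1,1]*y+K[1,2]]).round(1)
E
python3 - <<'E'
from h import *
import pickle
D={n:snap(n,n+'0.png') for n in ('scene','side','wrist')}
pickle.dump(D,open('d0.pkl','wb'))
print(readout.read_state())
for n,d in D.items(): print(n,-d['R'].T@d['t'],d['K'][0,0],d['K'][:2,2])
a=np.hstack([D['scene']['image'],D['side']['image']])
E
```

```text
{'clock': 0.15, 'qpos': array([-1.36486445,  0.62911566,  0.03847085,  1.51812478, -0.02702395,
        0.99630667, -0.01998424]), 'qd': array([ 0.00030423, -0.0035988 , -0.00088151, -0.00222699,  0.00105136,
        0.00121639,  0.00032966]), 'tau': array([ 2.57605985e-03, -5.63800800e+01,  1.22776207e+00, -1.93653220e+01,
        1.10656227e-02,  7.29283463e-03, -6.02908571e-06]), 'eef_pos': array([174.30061877, 625.67821209, 210.41676544]), 'tool_rot': array([-1.57079491e+00,  1.43626569e-03,  1.29904932e+00]), 'force': array([-0.65056267, -0.0108178 , -0.47712398]), 'torque': array([-0.0187691 ,  0.03044389, -0.02254767]), 'width': 85.8852706258658}
scene [ 937.75513955 -327.23069533  781.9133888 ] 397.8340294328805 [271.29582649 210.52373304]
side [410.51039772 889.43871153 919.55021113] 465.805779453872 [285.80264233 205.54532294]
wrist [108.10958705 643.718997   373.87195682] 325.19226210127806 [279.87859211 214.5095544 ]
```

View pics/scene0.png

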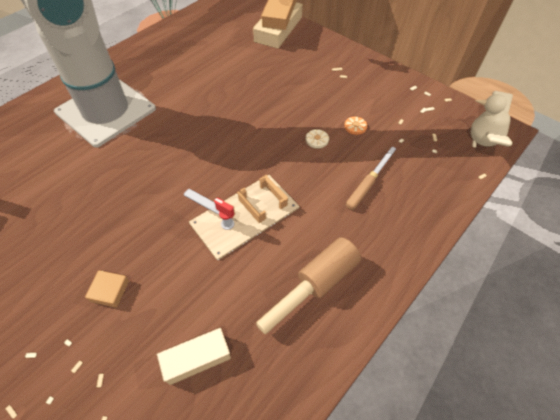

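View pics/side0.png

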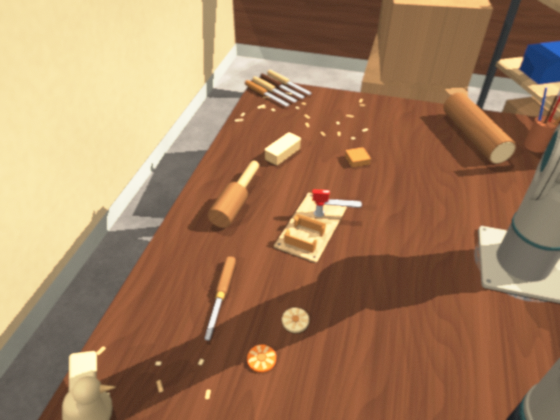

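The scene view shows the robot base at the upper left. These are the candidates, with pixels in scene / side:
- **Rosette-like:** a pale disc at (317,139) / (295,320) and an orange disc at (356,126) / (262,358). The pale one fits the description.
- **Block-like:** the honey square at (107,289) / (358,157). The pale box at (195,355) is the offcut.

The jig is at (245,215), with its bar pointing to the upper left, away from the pocket. Next I'll measure both pieces and make one confirming crop.

Run:
```python
from h import *
import pickle
D=pickle.load(open('d0.pkl','rb'))
s,e=D['scene'],D['side']
def mask(d,box,f):
    x0,y0,x1,y1=box; im=d['image'][y0:y1,x0:x1]; h=cv2.cvtColor(im,cv2.COLOR_RGB2HSV).astype(int)
    m=f(h).astype(np.uint8); c=max(cv2.findContours(m,cv2.RETR_EXTERNAL,cv2.CHAIN_APPROX_NONE)[0],key=cv2.contourArea)
    return cv2.convexHull(c)+np.array([x0,y0])
pale=lambda h:(h[...,2]>130)&(h[...,1]<140)
for n,d,b in (('scene',s,(295,120,340,160)),('side',e,(270,298,322,342))):
    c=mask(d,b,pale); m=cv2.moments(c); u,v=m['m10']/m['m00'],m['m01']/m['m00']
    print('ros',n,cv2.contourArea(c),u,v,onz(d,u,v,8))
hon=lambda h:(h[...,2]>120)&(h[...,0]<25)&(h[...,1]>110)
for n,d,b in (('scene',s,(75,260,140,315)),('side',e,(335,138,380,175))):
    print(n,cv2.cvtColor(d['image'],cv2.COLOR_RGB2HSV)[289 if n=='scene' else 157,107 if n=='scene' else 358])
    c=mask(d,b,hon); print('blk',n,cv2.contourArea(c),cv2.approxPolyDP(c,3,True)[:,0].tolist())
    m=cv2.moments(c); print(onz(d,m['m10']/m['m00'],m['m01']/m['m00'],18))
for n,d,pts in (('scene',s,((191,218),(271,178),(298,208),(219,254))),('side',e,((276,247),(306,195),(347,207),(318,259)))):
    print('board',[onz(d,*p,8).tolist() for p in pts])
cr=lambda d,x,y,w=40,k=5: cv2.resize(d['image'][y-w*3//4:y+w*3//4,x-w:x+w],(400,300),interpolation=2)
o=np.vstack([np.hstack([cr(s,335,135),cr(s,107,289)]),np.hstack([cr(s,245,215,60),cr(e,312,225,50)])])
cv2.imwrite('pics/crop1.png',o[:,:,::-1])
```

```text
ros scene 365.5 317.2836297309621 138.3561331509348 [523.1 310.6   8. ]
ros side 547.5 294.6843226788432 319.35859969558595 [519.6 312.8   8. ]
scene [ 16 116 244]
blk scene 3456.0 [[139, 260], [139, 314], [75, 314], [75, 260]]
[ 467.1 -314.    18. ]
side [ 19 158 251]
blk side 1584.0 [[379, 138], [379, 174], [335, 174], [335, 138]]
[ 465.4 -314.4   18. ]
board [[462.5, -83.2, 8.0], [521.4, 128.2, 8.0], [629.0, 103.8, 8.0], [578.6, -104.7, 8.0]]
board [[616.7, 114.1, 8.0], [584.4, -102.6, 8.0], [461.0, -83.7, 8.0], [503.2, 125.5, 8.0]]
```

View pics/crop1.png

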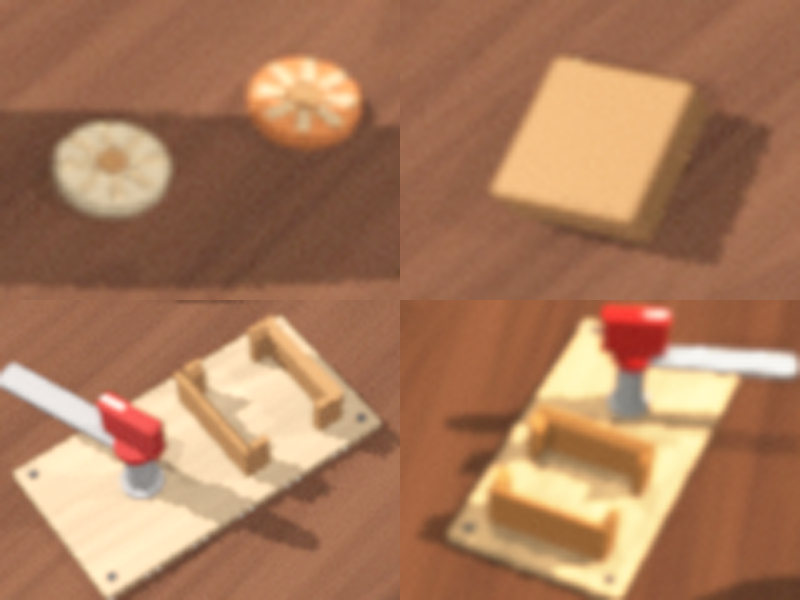

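The crop confirms that the left disc is the pale rosette, lying face up, and the one to its right is the orange look-alike. The block is a plain honey square, and the jig's bar is swung away. I'll now go round in an arc toward the jig, and stop over the rosette for a close look on the way.

>>> {"method": "apply_moves", "body": {"commands": [[[-0.1,0,-1,0,0.71,0],[-0.1,0,-1,0,0.71,0],[-0.1,0,-1,0,0.71,0],[-0.1,0,-1,0,0.71,0],[-0.1,0,-1,0,0.71,0],[-0.1,0,-1,0,0.71,0],[-0.1,0,-1,0,0.71,0],[-0.1,0,-1,0,0.71,0]]]}}

```text
clock: 0.82
eef_pos: [434.4, 452.9, 204.3]
tool_rot: [-1.561, 0.006, 0.807]
force: [0.8, 0.1, 0.4]
width: 84.9
```

Run:
```python
from h import *
import pickle
D=pickle.load(open('d0.pkl','rb'))
P=[onz(D['scene'],*p,26) for p in ((98,270.4),(126,277),(113.4,303.4),(85,297))]
print(P,np.mean(P,0))
for i in range(4): v=P[(i+1)%4]-P[i]; print(np.linalg.norm(v),np.degrees(np.arctan2(v[1],v[0])))
```

```text
[array([ 427., -305.,   26.]), array([ 482.8, -275. ,   26. ]), array([ 510.7, -326. ,   26. ]), array([ 457.2, -356.2,   26. ])] [ 469.425 -315.55    26.   ]
63.35329509978152 28.264004148523927
58.132693039287275 -61.31874657329856
61.4352504674637 -150.55588118730128
59.44308201969341 120.53396359328389
```

>>> {"method": "apply_moves", "body": {"commands": [[[-0.2,0,-1,0,0.72,0],[-0.2,0,-1,0,0.73,0],[-0.2,0,-1,0,0.73,0],[-0.2,0,-1,0,0.73,0],[-0.2,0,-1,0,0.74,0],[-0.2,0,-1,0,0.74,0],[-0.2,0,-1,0,0.74,0],[-0.1,0,-1,0,0.74,0]]]}}

```text
clock: 1.48
eef_pos: [560.8, 148.1, 200.2]
tool_rot: [-1.566, 0.008, 0.268]
force: [1.2, -0.2, 0.1]
width: 85.2
```

Run:
```python
from h import *
import pickle
d=snap('wrist'); pickle.dump(d,open('w1.pkl','wb'))
for p in ((521,312,10),(556,62,40),(534,-35,91)): print(proj(d,p))
```

```text
[286.7  36. ]
[257.  266.6]
[213.6 356.6]
```

>>> {"method": "apply_moves", "body": {"commands": [[[0,0.2,-1,0,0.8,0],[0,0.2,-1,0,0.8,0],[0,0.2,-1,0,0.8,0],[0,0.2,-1,0,0.8,0],[0,0,0,0,0,0]]]}}

```text
clock: 1.95
eef_pos: [584.6, -18.6, 170.0]
tool_rot: [-1.579, 0.004, -0.043]
force: [0.2, -1.5, -0.1]
width: 85.4
```

Run:
```python
from h import *
import pickle
d=snap('wrist'); pickle.dump(d,open('w2.pkl','wb'))
w=pickle.load(open('w1.pkl','rb'))
for p in ((556,62,40),(534,-35,91)): print(proj(d,p))
cv2.imwrite('pics/w2.png',d['image'][:,:,::-1]); cv2.imwrite('pics/w1.png',w['image'][:,:,::-1])
s=readout.read_state(); print(s['eef_pos'],s['tool_rot'])
```

```text
[245.  111.7]
[218.8 235.4]
[584.95921354 -13.87496855 170.17329022] [-1.57528701  0.00428903 -0.03826974]
```

View pics/w2.png

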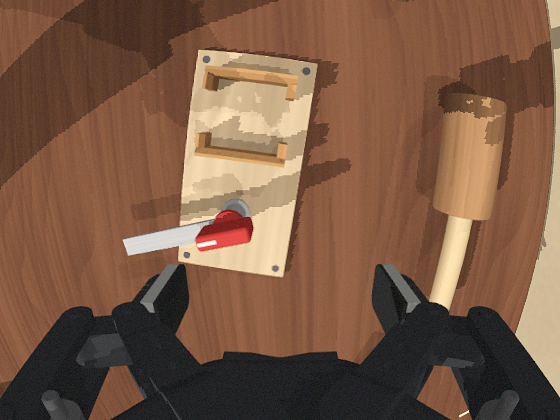

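The wrist view shows the jig's board corners at about (199,50), (317,65), (282,276) and (178,262). The pocket walls are at rows 80 and 150, the knob is at (225,233), and the bar points to the left.

```bash
cat > jig.py <<'E'
from h import *
def jig(d,corn):
    # corners order: (-x+y),(+x+y),(+x-y),(-x-y)
    L=np.array([[-60,115],[60,115],[60,-115],[-60,-115]],float)
    P=np.array([onz(d,*p,8)[:2] for p in corn])
    A=L-L.mean(0);B=P-P.mean(0)
    yaw=np.arctan2((A[:,0]*B[:,1]-A[:,1]*B[:,0]).sum(),(A*B).sum())
    R=np.array([[np.cos(yaw),-np.sin(yaw)],[np.sin(yaw),np.cos(yaw)]])
    c=P.mean(0); print('res',(P-c-A@R.T).round(1).tolist())
    print('centre',c,'yaw',np.degrees(yaw),'pocket',c+R@[0,52],'knob',c+R@[0,-48]); return c,yaw,R
E
python3 - <<'E'
from jig import *
import pickle
d=pickle.load(open('w2.pkl','rb')); w=pickle.load(open('w1.pkl','rb'))
c0=np.array([(199,50),(317,65),(282,276),(178,262)],float)
g=cv2.cvtColor(d['image'],cv2.COLOR_RGB2GRAY)
c1=cv2.cornerSubPix(g,c0.astype(np.float32).reshape(-1,1,2),(4,4),(-1,-1),(3,50,.01))[:,0]
print(c1.tolist())
for c in (c0,c1): C,y,R=jig(d,c)
for p in ((-42,86),(42,86),(42,18),(-42,18)): q=C+R@np.array([p[0],p[1]]); print(p,proj(d,(*q,40)))
h=cv2.cvtColor(w['image'],cv2.COLOR_RGB2HSV)[5:75,250:325].astype(int)
m=((h[...,1]<130)&(h[...,2]>100)).astype(np.uint8)
c=cv2.convexHull(max(cv2.findContours(m,0,1)[0],key=cv2.contourArea))+np.array([250,5])
M=cv2.moments(c);u,v=M['m10']/M['m00'],M['m01']/M['m00'];print(cv2.contourArea(c),u,v,onz(w,u,v,10))
E
```

```text
[[197.77175903320312, 49.50266647338867], [317.23724365234375, 63.45280075073242], [282.2829895019531, 276.6552734375], [178.9593048095703, 261.74664306640625]]
res [[0.7, -0.2], [-0.4, -0.8], [-0.3, 1.9], [0.0, -0.9]]
centre [544.825   7.1  ] yaw -11.073451368995599 pocket [554.81249716  58.13185182] knob [535.60577185 -40.00632476]
res [[-0.1, 0.2], [0.2, -0.1], [-0.8, 0.5], [0.6, -0.6]]
centre [544.975   7.55 ] yaw -10.794237699173113 pocket [554.71369124  58.62991673] knob [535.98543885 -39.60069236]
(-42, 86) [203.4  74.1]
(42, 86) [296.1  84.8]
(42, 18) [284.9 159. ]
(-42, 18) [194.4 147.3]
2630.0 284.2335868187579 36.791381495564 [518.7 310.4  10. ]
```

>>> {"method": "apply_moves", "body": {"commands": [[[-0.1,0,-1,0,0.9,0],[-0.2,0,-1,0,0.9,0],[-0.3,0,-1,0,0.9,0],[-0.3,0,-1,0,0.9,0],[-0.3,0,-1,0,0.9,0],[-0.3,0,-0.8,0,0.9,0],[0,0,0,0,0.5,0]]]}}

```text
clock: 2.58
eef_pos: [476.7, -214.2, 168.6]
tool_rot: [-1.571, 0.003, -0.557]
force: [-0.6, 0.1, -0.1]
width: 85.3
```

>>> {"method": "apply_moves", "body": {"commands": [[[0.19,0.1,-0.38,0,0.97,0],[0.22,0.1,-0.36,0,0.97,0],[0.25,0.1,-0.34,0,0.97,0],[0.27,0.1,-0.31,0,0.97,0],[0.3,0.1,-0.29,0,0.97,0],[0.32,0.1,-0.27,0,0.97,0],[0,0,0,0,0,0],[0,0,0,0,0,0]]]}}

```text
clock: 3.25
eef_pos: [469.4, -309.6, 143.0]
tool_rot: [-1.567, 0.008, -1.077]
force: [-0.2, 1.1, -0.1]
width: 85.1
```

Run:
```python
from h import *
import pickle
d=snap('wrist','w3.png'); pickle.dump(d,open('w3.pkl','wb'))
s=readout.read_state(); print(s['eef_pos'],s['tool_rot'])
h=cv2.cvtColor(d['image'],cv2.COLOR_RGB2HSV).astype(int)
u,v=proj(d,(467,-315,26)); print(u,v,h[int(v),int(u)],[h[int(v)-100,int(u)]])
```

```text
[ 469.46901248 -309.51642129  143.12729784] [-1.56708082  0.00813749 -1.07653535]
284.6 208.0 [ 17 121 244] [array([ 11, 128, 160])]
```

View pics/w3.png

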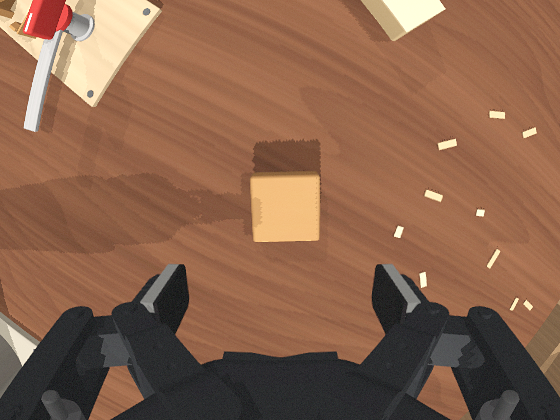

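The wrist view shows the block at (285,208), well between the fingers and almost aligned with the jaws. I'll measure its corners.

```bash
cat > blk.py <<'E'
from h import *
def blk(d,box,z):
    x0,y0,x1,y1=box
    h=cv2.cvtColor(d['image'],cv2.COLOR_RGB2HSV)[y0:y1,x0:x1].astype(int)
    m=((h[...,2]>185)&(h[...,0]>12)).astype(np.uint8)
    c=cv2.convexHull(max(cv2.findContours(m,0,1)[0],key=cv2.contourArea))+np.array([x0,y0])
    P=np.array([onz(d,*p[0],z)[:2] for p in c],np.float32)
    return cv2.minAreaRect(P)
E
python3 - <<'E'
from blk import *
import pickle
d=pickle.load(open('w3.pkl','rb'))
print(blk(d,(235,150,340,260),25))
P=[onz(d,*p,25) for p in ((251.5,177),(319.5,174.5),(319.5,240.5),(254,241.5))]
print(np.mean(P,0),[np.degrees(np.arctan2(*(P[(i+1)%4]-P[i])[1::-1])).round(1) for i in range(4)],[np.linalg.norm(P[(i+1)%4]-P[i]).round(1) for i in range(4)])
E
```

```text
((466.0227355957031, -316.0421142578125), (60.719200134277344, 61.150177001953125), 29.841487884521484)
[ 466.425 -316.925   25.   ] [np.float64(-59.4), np.float64(-150.0), np.float64(119.3), np.float64(29.1)] [np.float64(59.7), np.float64(61.6), np.float64(60.7), np.float64(60.2)]
```

>>> {"method": "apply_moves", "body": {"commands": [[[0.1,0.6,-0.15,0,-0.3,-0.1],[0,0.8,0,0,0,0],[0,0.8,0,0,0,0],[0,0.6,0,0,0,0],[0,0.3,0,0,0,0],[0,0,0,0,0,0]]]}}

```text
clock: 3.8
eef_pos: [474.9, -306.1, 17.6]
tool_rot: [-1.557, -0.002, -1.025]
force: [0.0, 0.3, -0.2]
width: 85.1
```

Run:
```python
from h import *
s=readout.read_state(); print(s['eef_pos'],s['tool_rot'],s['force'],s['width'])
```

```text
[ 474.85146715 -306.06746674   17.56213405] [-1.55651005 -0.00240246 -1.02545785] [ 0.00697114  0.32781907 -0.20829068] 85.1190451137704
```

>>> {"method": "apply_moves", "body": {"commands": [[[0.1,0,-0.32,-0.16,0.28,0],[0,0.2,0,0,0,0],[0,0.1,0,0,0,0],[0,0,0,0,0,0]]]}}

```text
clock: 4.13
eef_pos: [467.8, -314.9, 7.0]
tool_rot: [-1.569, -0.004, -1.046]
force: [0.1, -0.6, 0.4]
width: 85.9
```

>>> {"method": "apply_moves", "body": {"commands": [[[0,0.1,-0.06,0,0,0],[0,0,0,0,0,0]]]}}

```text
clock: 4.3
eef_pos: [466.5, -316.5, 3.8]
tool_rot: [-1.568, -0.006, -1.045]
force: [0.1, 0.1, -0.5]
width: 85.3
```

>>> {"method": "apply_moves", "body": {"commands": [[[0,0,0,0,0,0],[0,0,0,0,0,0],[0,0,0,0,0,0],[0,0,0,0,0,0],[0,0,0,0,0,0],[0,0,0,0,0,0]]], "claw": 40}}

```text
clock: 4.8
eef_pos: [467.4, -317.2, 5.1]
tool_rot: [-1.566, -0.008, -1.045]
force: [0.2, 0.4, 0.1]
width: 39.8
```

The fingers closed to 40 mm without holding anything, so I'll look.

Run:
```python
from h import *
d=snap('wrist','w4.png')
a=snap('scene'); im=cv2.resize(a['image'][250:330,60:160],(560,448))
cv2.imwrite('pics/w4.png',cv2.resize(np.hstack([d['image'][60:],cv2.resize(im,(450,360))]),(800,285))[:,:,::-1])
s=readout.read_state(); print(s['eef_pos'],s['width'],s['force'])
```

```text
[ 467.35048364 -317.1345062     5.03367213] 40.18957600611513 [-0.43742295  0.09972798  0.28861559]
```

View pics/w4.png

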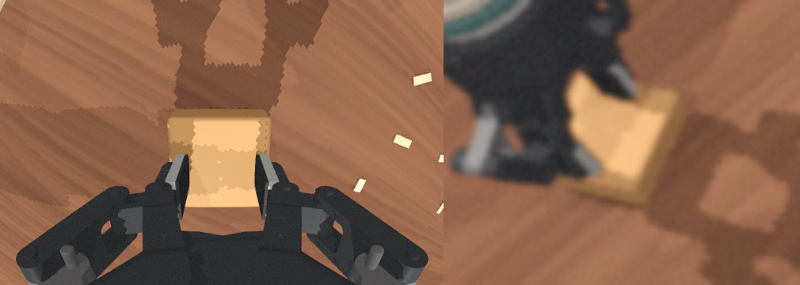

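The fingers appear to be above the block's top face, at 40 mm apart. I'll check where the tips really are against the TCP.

Run:
```python
from h import *
d=snap('wrist'); s=readout.read_state()
cv2.imwrite('pics/w5.png',cv2.resize(d['image'][170:380,140:420],(800,600))[:,:,::-1])
from scipy.spatial.transform import Rotation as Ro
R=Ro.from_euler('xyz',s['tool_rot']).as_matrix(); p=s['eef_pos']
for b in (0,-10,-20,-30): print(b,[((proj(d,p+R@[x,b,0])-[140,170])*[800/280,600/210]).round() for x in (-20,20)])
for z in (0,26):
  print(z,[((proj(d,(466+31*(a*.5-b*.866)*1,-316+31*(a*-.866-b*.5),z))-[140,170])*[800/280,600/210]).round().tolist() for a,b in((-1,-1),(1,-1),(1,1),(-1,1))])
a=snap('side'); cv2.imwrite('pics/s5.png',cv2.resize(a['image'][110:200,300:420],(800,600))[:,:,::-1])
```

```text
0 [array([293., 237.]), array([502., 237.])]
-10 [array([287., 259.]), array([508., 259.])]
-20 [array([281., 282.]), array([514., 282.])]
-30 [array([273., 309.]), array([521., 309.])]
0 [[224.0, 77.0], [554.0, 76.0], [537.0, 366.0], [242.0, 366.0]]
26 [[196.0, 111.0], [581.0, 111.0], [556.0, 435.0], [223.0, 435.0]]
```

View pics/w5.png

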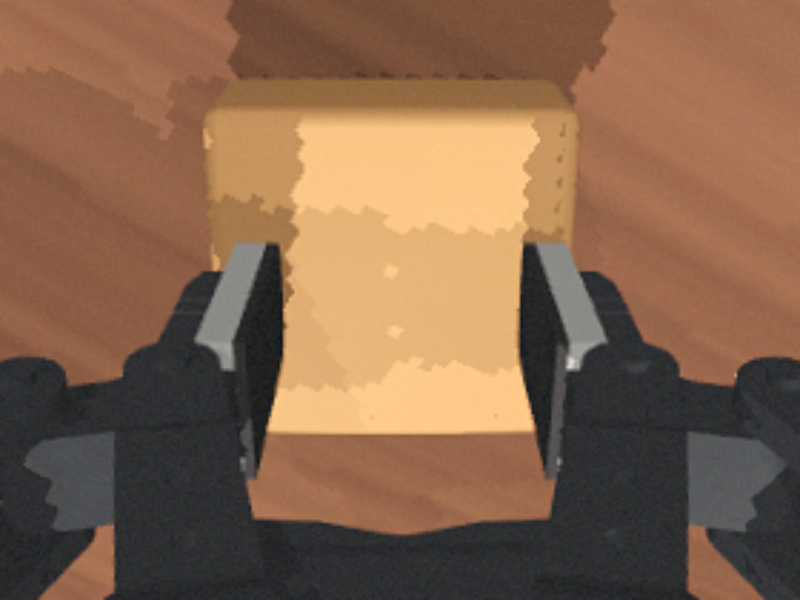

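The pad tips sit 25–29 mm behind the reported TCP at this opening, and therefore above the 26 mm block. I'll open the fingers and go down in small steps, watching the force.

>>> {"method": "apply_moves", "body": {"commands": [[[0,0,0,0,0,0],[0,0,0,0,0,0],[0,0,0,0,0,0],[0,0,0,0,0,0],[0,0,0,0,0,0],[0,0,0,0,0,0]]], "claw": 85}}

```text
clock: 5.5
eef_pos: [467.2, -317.0, 4.8]
tool_rot: [-1.567, -0.007, -1.045]
force: [-0.6, -0.4, 0.1]
width: 84.9
```

>>> {"method": "apply_moves", "body": {"commands": [[[0,0.12,0,0,0,0.1],[0,0.12,0,0,0,0]]]}}

```text
clock: 5.67
eef_pos: [467.9, -317.4, -4.4]
tool_rot: [-1.566, 0.0, -1.045]
force: [-0.6, -1.0, -0.2]
width: 85.1
```

>>> {"method": "apply_moves", "body": {"commands": [[[0,0.1,0,0,0,0],[0,0.1,0,0,0,0]]]}}

```text
clock: 5.83
eef_pos: [467.9, -317.4, -13.7]
tool_rot: [-1.566, 0.001, -1.045]
force: [0.4, -0.8, -0.6]
width: 84.8
```

Run:
```python
from h import *
from scipy.spatial.transform import Rotation as Ro
d=snap('wrist'); s=readout.read_state()
R=Ro.from_euler('xyz',s['tool_rot']).as_matrix(); p=s['eef_pos']
print(p,s['force'],s['width'],proj(d,p))
for b in (0,-10,-20,-30): print(b,proj(d,p+R@[-42,b,11]),proj(d,p+R@[42,b,11]))
cv2.imwrite('pics/w6.png',cv2.resize(d['image'][170:380,140:420],(800,600))[:,:,::-1])
```

```text
[ 467.40579417 -317.0117761   -14.41283636] [0.69947251 0.54160227 0.11693902] 85.29512795593315 [278.1 253.1]
0 [201.1 233.9] [355.1 233.7]
-10 [196.8 240.2] [359.3 240. ]
-20 [192.  247.3] [364.  247.1]
-30 [186.7 255.2] [369.1 255. ]
```

View pics/w6.png

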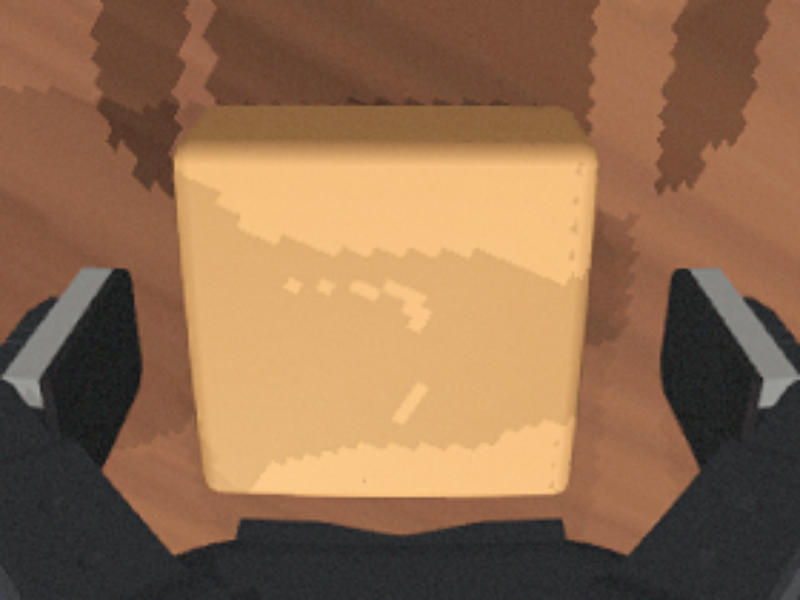

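The tips are still about 20 mm above the bench, which means the reported TCP lies some 22 mm beyond the shut fingertips. The fingers straddle the block correctly, so I'll go 9 mm lower and close.

>>> {"method": "apply_moves", "body": {"commands": [[[-0.05,0.12,0,0,0,0],[0,0.11,0,0,0,0],[0,0,0,0,0,0]]]}}

```text
clock: 6.13
eef_pos: [465.8, -314.7, -25.4]
tool_rot: [-1.567, 0.003, -1.045]
force: [1.0, 0.1, 0.2]
width: 84.8
```

>>> {"method": "apply_moves", "body": {"commands": [[[0,0,0,0,0,0],[0,0,0,0,0,0],[0,0,0,0,0,0],[0,0,0,0,0,0],[0,0,0,0,0,0],[0,0,0,0,0,0]]], "claw": 40}}

```text
clock: 6.63
eef_pos: [466.2, -315.6, -24.8]
tool_rot: [-1.567, 0.002, -1.045]
force: [-0.4, -0.0, -1.1]
width: 61.1
```

The block is gripped at 61 mm. I'll lift it and carry it to the pocket.

>>> {"method": "apply_moves", "body": {"commands": [[[0,-0.5,0,0,0,0],[0,-0.9,0,0,0,0],[0,-0.9,0,0,0,0],[-0.4,-0.7,0.36,0,-0.6,0],[-0.68,0,0.68,0,-0.98,0],[-0.6,0,0.74,0,-0.98,0],[-0.53,0,0.8,0,-0.98,0],[-0.45,0,0.85,0,-0.98,0]]]}}

```text
clock: 7.3
eef_pos: [502.7, -151.9, 100.9]
tool_rot: [-1.573, -0.004, -0.655]
force: [1.1, -0.3, -0.6]
width: 60.9
```

>>> {"method": "apply_moves", "body": {"commands": [[[-0.36,0,0.83,0,-0.9,0],[-0.3,0,0.85,0,-0.9,0],[-0.22,0,0.87,0,-0.9,0],[-0.16,0,0.88,0,-0.9,0],[-0.08,0,0.85,0,-0.8,0],[0,0,0.6,0,-0.5,0],[0,0,0,0,0,0],[0,0,0,0,0,0]]]}}

```text
clock: 7.97
eef_pos: [550.3, 68.9, 100.0]
tool_rot: [-1.567, 0.0, -0.185]
force: [0.3, -0.7, -0.9]
width: 61.0
```

Run:
```python
from h import *
import pickle
d=snap('wrist'); pickle.dump(d,open('w7.pkl','wb')); s=readout.read_state(); print(s['eef_pos'],s['tool_rot'],s['width'],s['force'])
cv2.imwrite('pics/w7.png',d['image'][:,:,::-1])
```

```text
[550.27203853  69.32914289  99.98599032] [-1.56611530e+00  7.90487856e-04 -1.85628371e-01] 60.91479641294463 [ 0.11766701  0.62446273 -1.10059101]
```

View pics/w7.png

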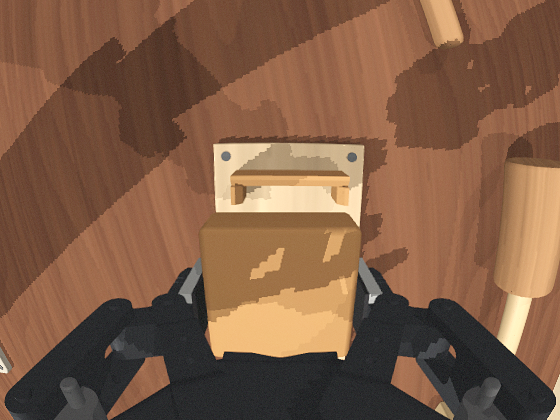

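The view shows the held block over the pocket. The board's far corners are at (214,144) and (363,147), and the far wall's top runs along row 172. I'll check these against the jig estimate.

Run:
```python
from h import *
import pickle
d=pickle.load(open('w7.pkl','rb'))
g=cv2.cvtColor(d['image'],cv2.COLOR_RGB2GRAY)
c=np.array([(214,144),(363,147)],np.float32).reshape(-1,1,2)
c=cv2.cornerSubPix(g,c,(4,4),(-1,-1),(3,50,.01))[:,0]
P=[onz(d,*p,8)[:2] for p in c]; v=P[1]-P[0]
yaw=np.arctan2(v[1],v[0]); y=np.array([-np.sin(yaw),np.cos(yaw)])
print(c,P,np.linalg.norm(v),np.degrees(yaw),'pocket',(P[0]+P[1])/2-63*y)
# held block top face: top z = eef+24.8+26
s=readout.read_state(); z=s['eef_pos'][2]+24.8
Q=[onz(d,*p,z+24)[:2] for p in ((202,228),(359,231),(347,357),(211,357))]
print(Q,np.mean(Q,0),s['eef_pos'])
C=np.array([544.975,7.55]);a=np.radians(-10.8);R=np.array([[np.cos(a),-np.sin(a)],[np.sin(a),np.cos(a)]])
for p in ((-60,115,8),(60,115,8),(-42,94,40),(42,94,40),(-42,86,40),(42,86,40)): print(p,proj(d,(*(C+R@p[:2]),p[2])))
```

```text
[[212.6722  143.78738]
 [363.77036 145.14098]] [array([507.6, 132.2]), array([625.7, 109.3])] 120.29970906032985 -10.973671570727253 pocket [554.65745229  58.90197012]
[array([526.6, 103.9]), array([585.1,  91.7]), array([574.4,  31.1]), array([512.8,  42.5])] [549.725  67.3  ] [550.27203853  69.32914289  99.98599032]
(-60, 115, 8) [212.8 144.4]
(60, 115, 8) [363.5 145.2]
(-42, 94, 40) [229.5 176.3]
(42, 94, 40) [348.9 176.8]
(-42, 86, 40) [229.8 187.5]
(42, 86, 40) [348.4 188. ]
```

>>> {"method": "apply_moves", "body": {"commands": [[[0.16,0,-0.21,-0.05,0.05,0],[0,0.3,0,0,0,0],[0,0.5,0,0,0,0],[0,0.5,0,0,0,0],[0,0.4,0,0,0,0],[0,0.2,0,0,0,0],[0,0,0,0,0,0]]]}}

```text
clock: 8.6
eef_pos: [555.4, 45.5, 19.1]
tool_rot: [-1.577, -0.002, -0.209]
force: [0.5, -0.6, -1.0]
width: 60.8
```

>>> {"method": "apply_moves", "body": {"commands": [[[-0.08,0,0.33,0.07,-0.22,0],[0,0,0,0,0,0],[0,0,0,0,0,0]]]}}

```text
clock: 8.85
eef_pos: [554.9, 57.1, 19.1]
tool_rot: [-1.572, -0.001, -0.193]
force: [-0.4, -0.6, -1.4]
width: 61.2
```

>>> {"method": "apply_moves", "body": {"commands": [[[0,0.1,0.06,0,0,0],[0,0.15,0.0,0,0,0],[0,0.15,0,0,0,0],[0,0,0,0,0,0]]]}}

```text
clock: 9.18
eef_pos: [557.5, 61.2, 4.1]
tool_rot: [-1.57, -0.006, -0.191]
force: [0.1, -0.0, -1.4]
width: 61.1
```

>>> {"method": "apply_moves", "body": {"commands": [[[-0.05,0.1,-0.04,0,0,0],[0,0.15,0,0,0,0],[0,0.1,0,0,0,0],[0,0,0,0,0,0]]]}}

```text
clock: 9.52
eef_pos: [555.0, 59.8, -11.5]
tool_rot: [-1.57, -0.006, -0.191]
force: [-0.6, 0.2, -0.6]
width: 60.9
```

>>> {"method": "apply_moves", "body": {"commands": [[[0,0.1,0,0,0,0],[0,0.06,0,0,0,0],[0,0,0,0,0,0]]]}}

```text
clock: 9.77
eef_pos: [555.2, 59.5, -16.9]
tool_rot: [-1.569, -0.006, -0.192]
force: [-0.4, -0.0, -1.3]
width: 60.9
```

>>> {"method": "apply_moves", "body": {"commands": [[[0,0.04,0,0,0,0],[0,0.04,0,0,0,0],[0,0,0,0,0,0]]]}}

```text
clock: 10.02
eef_pos: [555.6, 59.5, -16.5]
tool_rot: [-1.567, -0.006, -0.192]
force: [-0.2, -0.7, -1.0]
width: 61.1
```

>>> {"method": "apply_moves", "body": {"commands": [[[0,0.1,0,0,0,0],[0,0.06,0,0,0,0],[0,0,0,0,0,0]]]}}

```text
clock: 10.27
eef_pos: [556.4, 59.5, -16.2]
tool_rot: [-1.562, -0.007, -0.193]
force: [-0.6, -0.3, -1.4]
width: 60.9
```

The height now holds at about -16.5, which is the expected seated height of -16.8. I'll release the block.

>>> {"method": "apply_moves", "body": {"commands": [[[0,0,0,0,0,0],[0,0,0,0,0,0],[0,0,0,0,0,0],[0,0,0,0,0,0],[0,0,0,0,0,0]]], "claw": 85}}

```text
clock: 10.68
eef_pos: [557.0, 59.4, -17.1]
tool_rot: [-1.562, -0.008, -0.193]
force: [0.3, 0.6, -0.4]
width: 84.9
```

>>> {"method": "apply_moves", "body": {"commands": [[[0,-0.3,0,0,0,0],[0,-0.6,0,0,0,0],[0,-0.9,0,0,0,0],[0,-1,0,0,0,0],[0,-0.8,0,0,0,0],[0,0,0,0,0,0],[0,0,0,0,0,0]]]}}

```text
clock: 11.27
eef_pos: [553.7, 57.9, 134.1]
tool_rot: [-1.564, -0.003, -0.194]
force: [0.0, -0.4, -0.5]
width: 84.9
```

Run:
```python
from blk import *
import pickle
d=snap('wrist'); pickle.dump(d,open('w8.pkl','wb')); s=readout.read_state(); print(s['eef_pos'],s['tool_rot'],s['width'],s['force'])
print(proj(d,(554.7,58.8,34)))
u,v=proj(d,(554.7,58.8,34)).astype(int)
o=d['image'][v-75:v+75,u-100:u+100]
cv2.imwrite('pics/w8.png',cv2.resize(o,(800,600),interpolation=2)[:,:,::-1]); print('origin',u-100,v-75)
C=np.array([554.7,58.8]);a=np.radians(-10.9);R=np.array([[np.cos(a),-np.sin(a)],[np.sin(a),np.cos(a)]])
for p in ((-30,30,33),(30,30,33),(30,-30,33),(-30,-30,33)): print(p,(proj(d,(*(C+R@p[:2]),p[2]))-[u-100,v-75])*4)
```

```text
[554.32732984  57.7046892  134.12152291] [-1.56398825 -0.00393622 -0.19461314] 84.90375167479498 [ 0.565901   -0.36099673  0.35063167]
[280.9 206.5]
origin 180 131
(-30, 30, 33) [257.2 160.4]
(30, 30, 33) [548.8 158.8]
(30, -30, 33) [542.4 434.4]
(-30, -30, 33) [266.4 435.6]
```

View pics/w8.png

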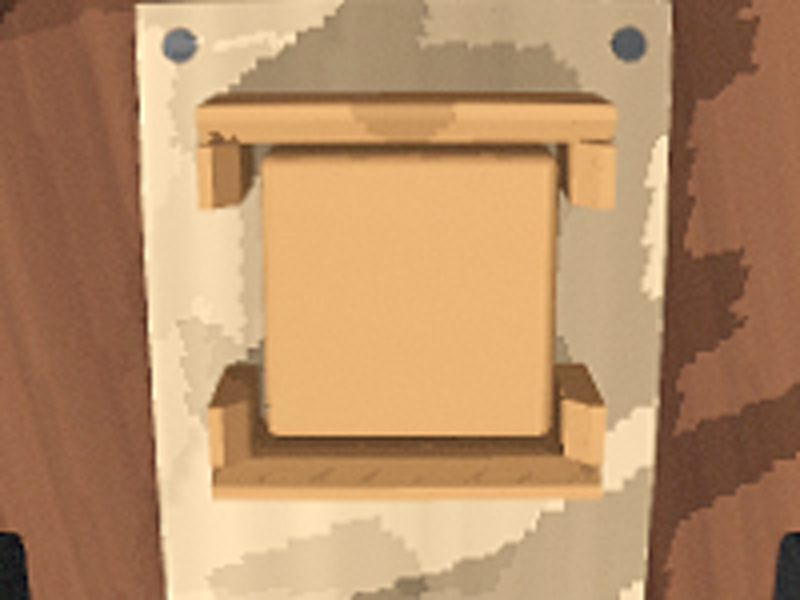

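The block is seated in the pocket. It spans (262,148)–(556,437) in the crop, within about 1.5 mm of the pocket centre and level. Now for the pale rosette.

>>> {"method": "apply_moves", "body": {"commands": [[[-0.29,0,0.8,0,0,0],[-0.3,0.1,0.9,0,0,0],[-0.3,0.15,0.9,0,0,0],[-0.3,0.2,0.9,0,0,0],[-0.3,0.2,0.9,0,0,0],[-0.3,0.2,0.9,0,0,0],[-0.2,0,0.6,0,0,0],[0,0,0,0,0,0]]]}}

```text
clock: 11.98
eef_pos: [518.7, 309.2, 91.3]
tool_rot: [-1.573, 0.004, -0.207]
force: [-0.5, 0.8, -0.8]
width: 85.1
```

>>> {"method": "apply_moves", "body": {"commands": [[[0,0,0,0,0,0]]]}}

```text
clock: 12.07
eef_pos: [517.0, 310.2, 89.4]
tool_rot: [-1.575, 0.006, -0.203]
force: [-0.8, -1.1, -0.3]
width: 85.1
```

```bash
cat > ros.py <<'E'
from h import *
def ros(d,guess,z,w=70):
    u,v=proj(d,guess).astype(int); x0,y0=max(u-w,0),max(v-w,0)
    h=cv2.cvtColor(d['image'],cv2.COLOR_RGB2HSV)[y0:v+w,x0:u+w].astype(int)
    m=((h[...,1]<115)&(h[...,2]>90)).astype(np.uint8)
    m=cv2.morphologyEx(m,cv2.MORPH_OPEN,np.ones((3,3),np.uint8))
    c=cv2.convexHull(max(cv2.findContours(m,0,1)[0],key=cv2.contourArea))+np.array([x0,y0])
    P=np.array([onz(d,*p[0],z)[:2] for p in c],np.float32); e=cv2.fitEllipse(P)
    print('ros px',(u,v),c[:,0].mean(0),'ellipse',e,'circ',cv2.minEnclosingCircle(P))
E
python3 - <<'E'
from ros import *
d=snap('wrist','w9.png'); s=readout.read_state(); print(s['eef_pos'],s['tool_rot'])
ros(d,(519,310.5,10),9)
E
```

```text
[516.58445424 310.66284061  89.28482449] [-1.57438173  0.006762   -0.203492  ]
ros px (np.int64(283), np.int64(212)) [284.69230769 209.20512821] ellipse ((520.0189819335938, 311.5793151855469), (60.26729965209961, 61.398109436035156), 167.8332977294922) circ ((519.8244018554688, 311.7088928222656), 30.869007110595703)
```

>>> {"method": "apply_moves", "body": {"commands": [[[0.08,0.2,0.04,0.04,0,-0.08],[0,0.5,0,0,0,0],[0,0.5,0,0,0,0],[0,0.5,0,0,0,0],[0,0.3,0,0,0,0],[0,0.1,0,0,0,0],[0,0,0,0,0,0]]]}}

```text
clock: 12.7
eef_pos: [524.8, 299.3, -0.0]
tool_rot: [-1.575, -0.005, -0.219]
force: [0.3, -0.6, 2.1]
width: 85.2
```

>>> {"method": "apply_moves", "body": {"commands": [[[-0.18,0,0.27,0.05,-0.15,0.06],[0,0.2,0.0,0,0,0],[0,0.15,0,0,0,0],[0,0.1,0,0,0,0],[0,0,0,0,0,0]]]}}

```text
clock: 13.12
eef_pos: [522.2, 312.5, -17.0]
tool_rot: [-1.568, -0.003, -0.206]
force: [-0.1, 0.2, -0.3]
width: 85.0
```

Next I go down to about -29 and check with a quick look at the tips.

>>> {"method": "apply_moves", "body": {"commands": [[[-0.05,0.12,-0.02,0,0,0],[0,0.12,0,0,0,0],[0,0.06,0,0,0,0],[0,0,0,0,0,0]]]}}

```text
clock: 13.45
eef_pos: [520.2, 312.7, -29.6]
tool_rot: [-1.567, -0.004, -0.205]
force: [-0.3, -0.0, 0.7]
width: 84.9
```

Run:
```python
from ros import *
d=snap('wrist'); s=readout.read_state(); print(s['eef_pos'],s['tool_rot'],s['force'])
ros(d,(520,311.6,10),9,75)
cv2.imwrite('pics/w10.png',cv2.resize(d['image'][170:380,140:420],(800,600))[:,:,::-1])
```

```text
[520.2451639  312.6763065  -29.44353426] [-1.56665496 -0.00404219 -0.20543343] [0.21949763 0.34271114 0.73110942]
ros px (np.int64(280), np.int64(290)) [282.84 281.24] ellipse ((520.184814453125, 311.8016052246094), (60.11623764038086, 62.83899688720703), 167.5079803466797) circ ((520.3655395507812, 311.9958801269531), 31.42690086364746)
```

View pics/w10.png

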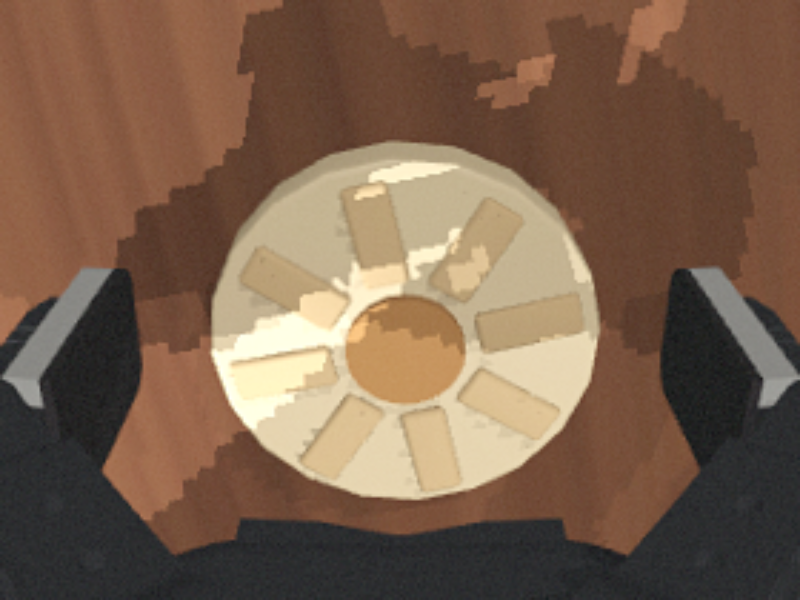

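The view shows the rosette centred between the pads, with the open tips at about the height of its top. I'll go 3 mm lower and close.

>>> {"method": "apply_moves", "body": {"commands": [[[0,0.1,-0.03,0,0,0],[0,0,0,0,0,0]]]}}

```text
clock: 13.67
eef_pos: [521.1, 312.1, -32.7]
tool_rot: [-1.565, -0.006, -0.206]
force: [0.0, -0.5, 0.2]
width: 85.1
```

>>> {"method": "apply_moves", "body": {"commands": [[[0,0,0,0,0,0],[0,0,0,0,0,0],[0,0,0,0,0,0],[0,0,0,0,0,0],[0,0,0,0,0,0]]], "claw": 40}}

```text
clock: 14.08
eef_pos: [522.2, 314.4, -21.8]
tool_rot: [-1.556, -0.004, -0.205]
force: [0.4, 0.1, -0.9]
width: 57.2
```

>>> {"method": "apply_moves", "body": {"commands": [[[0,0,0,0,0,0]]]}}

```text
clock: 14.17
eef_pos: [522.2, 314.3, -22.0]
tool_rot: [-1.556, -0.005, -0.205]
force: [0.5, -0.3, -0.1]
width: 57.7
```

Run:
```python
from ros import *
d=snap('wrist'); s=readout.read_state(); print(s['eef_pos'],s['tool_rot'],s['force'],s['width'],s['tau'])
ros(d,(520,311.6,10),10,75)
cv2.imwrite('pics/w11.png',cv2.resize(d['image'][170:380,140:420],(800,600))[:,:,::-1])
```

```text
[522.13047202 314.14581191 -22.16284382] [-1.5564039  -0.00431629 -0.20556535] [ 0.28375109  0.74724403 -0.61889169] 57.189180850012676 [-7.76164513e-02 -5.90430665e+01  6.45219460e+00 -9.90600586e+00
 -2.63581256e-02 -2.91523326e-02  5.45303537e-04]
ros px (np.int64(277), np.int64(285)) [279.12195122 277.02439024] ellipse ((521.1146240234375, 311.6042175292969), (60.437007904052734, 63.41667175292969), 166.60638427734375) circ ((521.2474975585938, 311.8116455078125), 31.650611877441406)
```

View pics/w11.png

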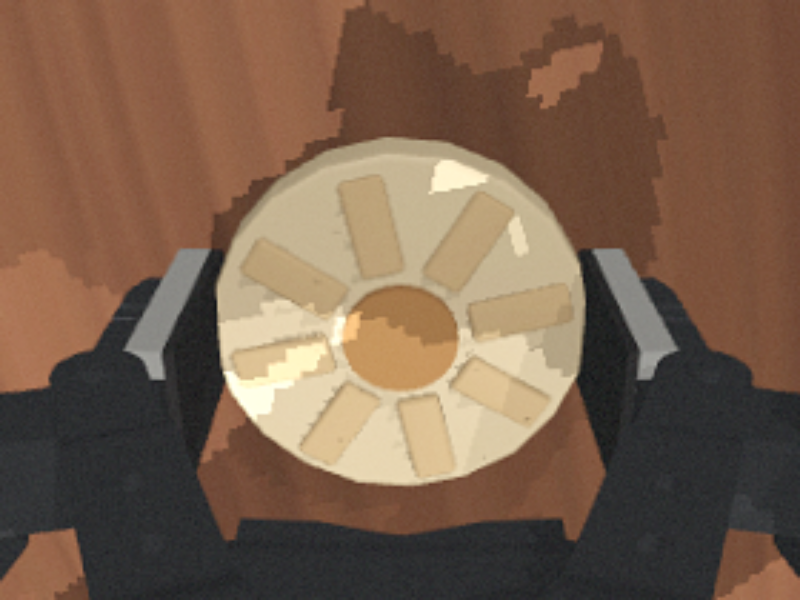

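The rosette is held at its rim, but the tips touched the bench while closing and pushed the arm up and slightly tilted. That puts the closed tips at the bench when the eef z is about -22. I'll open, level the tool, and grip again about 4 mm higher.

>>> {"method": "apply_moves", "body": {"commands": [[[0,-0.1,0,0,0,0],[0,0,0,0,0,0],[0,0,0,0,0,0],[0,0,0,0,0,0],[0,0,-0.06,-0.17,0,0.05],[0,0,0,0,0,0],[0,0,0,0,0,0]]], "claw": 85}}

```text
clock: 14.8
eef_pos: [520.5, 310.6, -20.1]
tool_rot: [-1.576, 0.003, -0.206]
force: [0.3, -0.3, 0.0]
width: 84.9
```

Run:
```python
from ros import *
d=snap('wrist'); s=readout.read_state(); print(s['eef_pos'],s['tool_rot'],s['force'],s['width'])
ros(d,(520,311.6,10),9,75)
```

```text
[520.47653097 310.65740337 -20.1162675 ] [-1.57561985  0.00258524 -0.2055109 ] [-0.3256303  -0.60056147  0.35846038] 84.87322145410164
ros px (np.int64(278), np.int64(276)) [282.31111111 271.55555556] ellipse ((520.3768920898438, 311.78729248046875), (60.09130096435547, 62.55002975463867), 166.31405639648438) circ ((520.5567016601562, 311.992919921875), 31.36885643005371)
```

>>> {"method": "apply_moves", "body": {"commands": [[[0,-0.06,0.03,0.05,0,0],[0,0,0,0,0,0]]]}}

```text
clock: 15.02
eef_pos: [520.6, 312.0, -17.8]
tool_rot: [-1.571, 0.003, -0.205]
force: [-0.0, -0.2, -0.1]
width: 85.2
```

>>> {"method": "apply_moves", "body": {"commands": [[[0,0,0,0,0,0],[0,0,0,0,0,0],[0,0,0,0,0,0],[0,0,0,0,0,0],[0,0,0,0,0,0]]], "claw": 40}}

```text
clock: 15.43
eef_pos: [521.0, 312.2, -15.9]
tool_rot: [-1.57, 0.003, -0.206]
force: [-0.2, 0.3, -0.3]
width: 55.1
```

```bash
cat > gap.py <<'E'
from ros import *
def gap(d):
    V=cv2.cvtColor(d['image'],cv2.COLOR_RGB2HSV)[...,2]
    for r in range(256,300,6):
        dk=np.where(V[r]<70)[0]; l=dk[dk<279]; q=dk[dk>279]
        print(r,l.max() if len(l) else None,q.min() if len(q) else None,end=' | ')
    print()
if __name__=='__main__':
    w=cv2.imread('pics/w11.png'); w=cv2.resize(w,(280,210),interpolation=cv2.INTER_AREA); f=np.zeros((420,560,3),np.uint8)+255; f[170:380,140:420]=w[:,:,::-1]
    gap({'image':f})
    d=snap('wrist'); s=readout.read_state(); print(s['eef_pos'],s['width']); gap(d); ros(d,(520,311.6,10),9,75)
    V=np.array(d['image']).mean(2).astype(int); print(V[275,190:230]); print(V[275,335:375])
E
python3 gap.py
```

```text
256 None None | 262 217 344 | 268 215 344 | 274 214 345 | 280 215 345 | 286 215 345 | 292 216 344 | 298 216 343 | 
[520.94995964 312.13236904 -15.93132332] 55.331333390475
256 None None | 262 219 341 | 268 219 340 | 274 220 340 | 280 220 339 | 286 221 339 | 292 222 338 | 298 221 338 | 
ros px (np.int64(278), np.int64(275)) [275.40909091 270.61363636] ellipse ((520.5892333984375, 311.5926818847656), (59.355064392089844, 63.068565368652344), 167.4160919189453) circ ((520.636962890625, 311.8119812011719), 31.426450729370117)
[ 45  47  50  40  59 121 141 136 138 138 137 137 136 139 135 139 133  98
  44  43  39  37  36  34  35  32  38  31  35  36  34 139 216 209 208 209
 208 206 208 208]
[159 162 163 168  54  24  32  35  29  32  34  35  34  19  36  35  38  32
  99 136 135 139 135 137 137 135 135 137 137 141 103  47  47  48  45  49
  42  47  44  42]
```

The tips have slid over the top edge, since the 55 mm gap overlaps the disc. The grip should be at about -22, level. I'll reopen, go lower and close again.

>>> {"method": "apply_moves", "body": {"commands": [[[0,0,0,0,0,0],[0,0,0,0,0,0],[0,0,0,0,0,0],[0,0,0,0,0,0],[0,0.12,0,0,0,0],[0,0.05,0,0,0,0],[0,0,0,0,0,0]]], "claw": 85}}

```text
clock: 16.07
eef_pos: [520.7, 312.1, -24.0]
tool_rot: [-1.57, 0.003, -0.205]
force: [0.9, -0.6, 0.0]
width: 85.0
```

>>> {"method": "apply_moves", "body": {"commands": [[[0,0,0,0,0,0],[0,0,0,0,0,0],[0,0,0,0,0,0],[0,0,0,0,0,0],[0,0,0,0,0,0]]], "claw": 50}}

```text
clock: 16.48
eef_pos: [520.7, 312.0, -23.4]
tool_rot: [-1.57, 0.003, -0.206]
force: [-0.3, -0.2, 0.8]
width: 56.8
```

```bash
python3 gap.py
```

```text
256 None None | 262 217 344 | 268 215 344 | 274 214 345 | 280 215 345 | 286 215 345 | 292 216 344 | 298 216 343 | 
[520.68054532 312.02493396 -23.46942116] 57.542437438253046
256 None None | 262 215 344 | 268 214 345 | 274 215 345 | 280 215 345 | 286 216 344 | 292 216 344 | 298 218 342 | 
ros px (np.int64(278), np.int64(282)) [280.02040816 270.6122449 ] ellipse ((520.4013671875, 311.7259521484375), (59.9793815612793, 62.96744918823242), 167.5899658203125) circ ((520.5499267578125, 311.885009765625), 31.416318893432617)
[ 46  44  82 132 140 140 137 136 137 137 138 139 136 139 130  64  41  42
  41  31  36  27  38  35  36  28 154 177 171 171 173 176 189 188 186 185
 184 198 210 211]
[159 156 158 157 157 133 161 162 161 124  18  31  30  31  27  36  38  38
  45  40  51 146 138 138 136 137 138 137 138 138 137 140 117  61  45  43
  44  49  41  44]
```

The rosette is now held level at the rim. I'll lift it and carry it back over the block.

>>> {"method": "apply_moves", "body": {"commands": [[[0,-0.3,0,0,0,0],[0,-0.7,0,0,0,0],[0,-0.8,0,0,0,0],[0.1,-0.5,-0.25,0,0,0],[0.3,-0.1,-0.8,0,0,0],[0.31,0,-0.86,0,0,0],[0.31,0,-0.86,0,0,0],[0.31,0,-0.86,0,0,0]]]}}

```text
clock: 17.2
eef_pos: [543.2, 167.7, 80.2]
tool_rot: [-1.562, 0.003, -0.185]
force: [0.3, 0.1, -0.2]
width: 57.5
```

>>> {"method": "apply_moves", "body": {"commands": [[[0.25,0,-0.8,-0.1,0,0],[0.25,0,-0.8,0,0,0],[0.2,0,-0.6,0,0,0],[0.08,0,-0.25,0,0,0],[0,0,0,0,0,0],[0,0,0,0,0,0]]]}}

```text
clock: 17.7
eef_pos: [558.2, 50.2, 85.8]
tool_rot: [-1.574, -0.005, -0.2]
force: [-0.0, 0.3, -0.3]
width: 57.2
```

Run:
```python
from gap import *
d=snap('wrist'); s=readout.read_state(); print(s['eef_pos'],s['tool_rot'],s['width'],s['force'])
p=s['eef_pos']; gap(d)
h=cv2.cvtColor(d['image'],cv2.COLOR_RGB2HSV).astype(int)
u,v=proj(d,(p[0],p[1],p[2]+33)).astype(int); print(u,v)
col=h[:,u]; print([(r,tuple(col[r])) for r in range(180,360,6)])
```

```text
[558.26331307  50.70777721  85.76469855] [-1.57392211 -0.0047122  -0.19874553] 57.1385123306371 [-0.95501567  0.20060475 -0.54106884]
256 None None | 262 216 344 | 268 214 345 | 274 215 345 | 280 215 345 | 286 216 344 | 292 216 344 | 298 218 342 | 
280 280
[(180, (np.int64(16), np.int64(132), np.int64(211))), (186, (np.int64(16), np.int64(132), np.int64(212))), (192, (np.int64(16), np.int64(132), np.int64(211))), (198, (np.int64(16), np.int64(134), np.int64(209))), (204, (np.int64(16), np.int64(132), np.int64(210))), (210, (np.int64(16), np.int64(128), np.int64(227))), (216, (np.int64(19), np.int64(72), np.int64(156))), (222, (np.int64(20), np.int64(69), np.int64(182))), (228, (np.int64(20), np.int64(70), np.int64(179))), (234, (np.int64(20), np.int64(70), np.int64(178))), (240, (np.int64(20), np.int64(72), np.int64(177))), (246, (np.int64(20), np.int64(66), np.int64(181))), (252, (np.int64(20), np.int64(73), np.int64(171))), (258, (np.int64(18), np.int64(103), np.int64(158))), (264, (np.int64(20), np.int64(64), np.int64(203))), (270, (np.int64(16), np.int64(132), np.int64(209))), (276, (np.int64(16), np.int64(137), np.int64(208))), (282, (np.int64(17), np.int64(127), np.int64(233))), (288, (np.int64(17), np.int64(125), np.int64(232))), (294, (np.int64(17), np.int64(127), np.int64(232))), (300, (np.int64(16), np.int64(129), np.int64(232))), (306, (np.int64(19), np.int64(83), np.int64(191))), (312, (np.int64(19), np.int64(75), np.int64(252))), (318, (np.int64(26), np.int64(43), np.int64(255))), (324, (np.int64(23), np.int64(47), np.int64(255))), (330, (np.int64(25), np.int64(45), np.int64(255))), (336, (np.int64(4), np.int64(176), np.int64(145))), (342, (np.int64(1), np.int64(188), np.int64(138))), (348, (np.int64(0), np.int64(171), np.int64(116))), (354, (np.int64(2), np.int64(190), np.int64(114)))]
```

>>> {"method": "apply_moves", "body": {"commands": [[[-0.09,0.1,0.22,0.04,0,0.06],[0,0.25,0.03,0,0,0],[0,0.3,0.04,0,0,0],[0,0.3,0.04,0,0,0],[0,0.25,0.04,0,0,0],[0,0.1,0.02,0,0,0],[0,0,0,0,0,0],[0,0,0,0,0,0]]]}}

```text
clock: 18.42
eef_pos: [554.2, 82.8, 25.4]
tool_rot: [-1.565, 0.008, -0.181]
force: [1.6, 0.8, 0.4]
width: 57.3
```

>>> {"method": "apply_moves", "body": {"commands": [[[0.08,0,-0.3,-0.07,0,-0.09],[0.05,0,-0.2,0,0,0],[0,0,0,0,0,0],[0,0,0,0,0,0]]]}}

```text
clock: 18.75
eef_pos: [556.5, 59.0, 26.1]
tool_rot: [-1.573, -0.002, -0.181]
force: [-0.3, 0.1, 0.7]
width: 57.3
```

>>> {"method": "apply_moves", "body": {"commands": [[[0,0.1,0.02,0.03,0,0],[0,0.1,0,0,0,0],[0,0,0,0,0,0],[0,0,0,0,0,0]]]}}

```text
clock: 19.08
eef_pos: [557.8, 58.7, 18.5]
tool_rot: [-1.569, -0.004, -0.184]
force: [0.1, -0.2, -0.1]
width: 57.5
```

Run:
```python
from h import *
s=readout.read_state(); print(s['eef_pos'],s['tool_rot'],s['width'],s['force'])
```

```text
[557.78670521  58.73067479  18.5024898 ] [-1.56904363 -0.00445603 -0.18375421] 57.45060847213792 [ 0.14016826 -0.23976457 -0.09995693]
```

>>> {"method": "apply_moves", "body": {"commands": [[[-0.05,0.1,0.03,0,0,0.05],[0,0.05,0,0,0,0],[0,0,0,0,0,0]]]}}

```text
clock: 19.33
eef_pos: [555.9, 61.1, 11.8]
tool_rot: [-1.569, 0.0, -0.183]
force: [0.8, 0.4, -0.0]
width: 57.6
```

>>> {"method": "apply_moves", "body": {"commands": [[[0,0.06,-0.03,0,0,0],[0,0.03,0,0,0,0],[0,0,0,0,0,0]]]}}

```text
clock: 19.58
eef_pos: [556.1, 60.9, 10.6]
tool_rot: [-1.566, 0.0, -0.182]
force: [0.3, 0.2, -1.2]
width: 57.0
```

The rosette is at the expected seating height of 10.6. I'll release it, rise straight up and check by measurement.

>>> {"method": "apply_moves", "body": {"commands": [[[0,0,0,0,0,0],[0,0,0,0,0,0],[0,0,0,0,0,0],[0,0,0,0,0,0],[0,0,0,0,0,0]]], "claw": 85}}

```text
clock: 20.0
eef_pos: [556.3, 60.9, 10.4]
tool_rot: [-1.566, -0.0, -0.182]
force: [0.3, 0.2, 1.3]
width: 85.1
```

>>> {"method": "apply_moves", "body": {"commands": [[[0,-0.2,0,0,0,0],[0,-0.5,0,0,0,0],[0,-0.9,0,0,0,0],[0,-0.9,0,0,0,0],[0,-0.8,0,0,0,0],[0,0,0,0,0,0],[0,0,0,0,0,0]]]}}

```text
clock: 20.58
eef_pos: [554.6, 59.7, 148.6]
tool_rot: [-1.568, 0.004, -0.183]
force: [0.5, 0.0, -1.1]
width: 85.1
```

```bash
cat > chk.py <<'E'
from ros import *
d=snap('wrist'); s=readout.read_state(); print(s['eef_pos'],s['tool_rot'])
u,v=proj(d,(556,59.7,45)).astype(int); print(u,v)
h=cv2.cvtColor(d['image'],cv2.COLOR_RGB2HSV)
def runs(a):
    o=[];p=None
    for i,x in a:
        if p is None or np.abs(x.astype(int)-p).max()>22: o.append((i,x.tolist()))
        p=x.astype(int)
    return o
print('row',runs([(i,h[v,i]) for i in range(u-75,u+75)]))
print('col',runs([(i,h[i,u]) for i in range(v-75,v+75)]))
# disc: low saturation within 45 px, joined
m=((h[...,1]<112)&(h[...,2]>90)).astype(np.uint8); mm=np.zeros_like(m); cv2.circle(mm,(int(u),int(v)),48,1,-1); m&=mm
m=cv2.morphologyEx(m,cv2.MORPH_OPEN,np.ones((3,3),np.uint8))
c=max(cv2.findContours(m,0,1)[0],key=cv2.contourArea); P=np.array([onz(d,*p[0],44)[:2] for p in cv2.convexHull(c)],np.float32)
print(cv2.fitEllipse(P),cv2.minEnclosingCircle(P))
cv2.imwrite('pics/chk.png',d['image'][:,:,::-1])
E
python3 chk.py
```

```text
[555.21903865  59.54950848 148.69851184] [-1.56758791  0.00298605 -0.18316403]
282 206
row [(207, [10, 133, 140]), (220, [17, 78, 225]), (247, [21, 61, 227]), (248, [22, 47, 254]), (260, [20, 58, 228]), (261, [19, 72, 202]), (268, [19, 89, 221]), (269, [21, 55, 247]), (271, [18, 79, 227]), (272, [16, 112, 233]), (293, [18, 79, 215]), (295, [19, 68, 181]), (296, [19, 79, 227]), (317, [18, 82, 190]), (343, [15, 105, 150]), (344, [9, 138, 96])]
col [(131, [14, 118, 104]), (132, [17, 81, 188]), (142, [17, 85, 172]), (154, [15, 115, 142]), (155, [13, 148, 122]), (157, [15, 136, 182]), (158, [16, 132, 212]), (166, [15, 151, 155]), (167, [13, 145, 104]), (169, [17, 93, 142]), (171, [20, 56, 248]), (180, [21, 61, 217]), (188, [20, 72, 212]), (193, [26, 41, 255]), (195, [18, 88, 165]), (196, [16, 130, 232]), (216, [18, 85, 243]), (217, [26, 41, 255]), (220, [20, 70, 255]), (238, [18, 82, 189]), (239, [15, 166, 92]), (241, [15, 143, 144]), (244, [15, 139, 184]), (248, [16, 134, 211]), (252, [18, 72, 235]), (270, [18, 85, 184]), (271, [16, 92, 138]), (278, [17, 44, 134]), (279, [0, 5, 113])]
((555.8589477539062, 61.37481689453125), (60.24530792236328, 85.95735168457031), 78.13014221191406) ((555.2532958984375, 58.548954010009766), 41.173954010009766)
```

By measurement the rosette's brown centre is at (282.5,206), against a predicted (282,206) for the block's centre, so it is centred. Next is the knob's present angle, taken from the earlier jig view.

Run:
```python
from h import *
import pickle
d=pickle.load(open('w2.pkl','rb'))
K=np.array([536,-39.6])
def an(t): v=t-K; return np.linalg.norm(v).round(1),np.degrees(np.arctan2(v[1],v[0])).round(1)
t=(onz(d,122.5,240.5,55)+onz(d,127,256,55))/2; print('tip',t,an(t[:2]))
h=cv2.cvtColor(d['image'],cv2.COLOR_RGB2HSV).astype(int)
# red grip top
m=(((h[...,0]<6)|(h[...,0]>174))&(h[...,1]>170)&(h[...,2]>110)).astype(np.uint8)
c=max(cv2.findContours(m,0,1)[0],key=cv2.contourArea); print(cv2.boundingRect(c))
for p in ((K[0],K[1],91),(K[0],K[1],77)): print(proj(d,p))
# rosette diam check
s=snap('wrist')
for p in ((0,30,44),(0,-30,44),(-31,0,33),(31,0,33)):
    a=np.radians(-10.9);q=np.array([556,59.7])+[np.cos(a)*p[0]-np.sin(a)*p[1],np.sin(a)*p[0]+np.cos(a)*p[1]]; print(p,proj(s,(*q,p[2])))
for p in ((-23,-7),(23,-7),(23,7),(-23,7)):
    a=np.radians(an(t[:2])[1]); q=K+[np.cos(a)*p[0]-np.sin(a)*p[1],np.sin(a)*p[0]+np.cos(a)*p[1]]; print('grip',proj(d,(*q,91)))
g=h[215:262,185:262]; mm=m[215:262,185:262]
for r in range(0,47,3): print(215+r,''.join('#' if x else '.' for x in mm[r]))
```

```text
tip [425.7  -58.85  55.  ] (np.float64(112.0), np.float64(-170.1))
(196, 210, 57, 41)
[221.8 240.7]
[224.7 234.8]
(0, 30, 44) [281.9 170.7]
(0, -30, 44) [281.4 238.9]
(-31, 0, 33) [246.7 202.5]
(31, 0, 33) [316.6 203. ]
grip [247.1 226.9]
grip [193.  238.1]
grip [198.  253.6]
grip [251.4 243.1]
215 ................................########################.....................
218 ...............................###################################...........
221 .............................#####################################...........
224 ...........................########################################..........
227 ..................##################################################.........
230 ................####################################################.........
233 ..............####################################.################..........
236 ............############################.###########.#####.##.####...........
239 ...........######################################################............
242 ...........#####................############################.................
245 ............................#################................................
248 .............#################...............................................
251 .............................................................................
254 .............................................................................
257 .............................................................................
260 .............................................................................
```

The bar's azimuth is 189.9° and needs to end at 79.1°, so it has to turn clockwise about 111°. The jaws should start at yaw ≈ 100° and end at ≈ -11°. I'll move over the knob and turn the wrist.

>>> {"method": "apply_moves", "body": {"commands": [[[0,0,-0.8,0,0,0],[0,0,-0.9,0,0,0],[0,0,-0.8,0,-1,0],[0,0,0,0,-1,0],[0,0,0,0,-1,0],[0,0,0,0,-1,0],[0,0,0,0,-1,0],[0,0,0,0,-1,0]]]}}

```text
clock: 21.35
eef_pos: [527.7, -42.0, 136.0]
tool_rot: [-1.559, 0.023, 0.365]
force: [-0.2, -0.5, 0.7]
width: 84.8
```

>>> {"method": "apply_moves", "body": {"commands": [[[0,0,0,0,-1,0],[0,0,0,0,-1,0],[0,0,0,0,-1,0],[0,0,0,0,-1,0],[0,0,0,0,-1,0],[0,0,0,0,-1,0],[0,0,0,0,-1,0],[0,0,0,0,-1,0]]]}}

```text
clock: 22.02
eef_pos: [517.9, -41.3, 123.8]
tool_rot: [-1.522, 0.017, 1.098]
force: [-0.5, -0.4, -0.2]
width: 84.9
```

>>> {"method": "apply_moves", "body": {"commands": [[[0,0,0,0,-1,0],[0,0,0,0,-1,0],[0,0,0,0,-1,0],[0,0,0,0,-1,0],[0,0,0,0,-1,0],[0,0,0,0,-1,0],[0,0,0,0,0,0],[0,0,0,0,0,0]]]}}

```text
clock: 22.68
eef_pos: [508.3, -40.1, 112.4]
tool_rot: [-1.497, -0.019, 1.647]
force: [-0.1, -0.2, -0.8]
width: 85.2
```

>>> {"method": "apply_moves", "body": {"commands": [[[-0.04,0,-0.35,-0.45,-0.55,0.12],[-0.03,0,-0.34,-0.4,-0.5,0.1],[0,0,0,0,0,0],[0,0,0,0,0,0]]]}}

```text
clock: 23.02
eef_pos: [533.9, -40.2, 107.8]
tool_rot: [-1.567, -0.004, 1.733]
force: [0.9, -0.5, 0.2]
width: 85.2
```

```bash
cat > knob.py <<'E'
from h import *
d=snap('wrist'); s=readout.read_state(); print(s['eef_pos'],s['tool_rot'],s['force'],s['width'])
h=cv2.cvtColor(d['image'],cv2.COLOR_RGB2HSV).astype(int)
m=(((h[...,0]<8)|(h[...,0]>172))&(h[...,1]>150)&(h[...,2]>80)).astype(np.uint8)
c=max(cv2.findContours(m,0,1)[0],key=cv2.contourArea); M=cv2.moments(c)
u,v=M['m10']/M['m00'],M['m01']/M['m00']; P=np.array([onz(d,*p[0],91)[:2] for p in c],np.float32)
print('red px',u,v,cv2.boundingRect(c),'world z91',onz(d,u,v,91),cv2.minAreaRect(P),'expected',proj(d,(536,-39.6,91)))
x,y,w,hh=cv2.boundingRect(c)
for r in range(y-2,y+hh+3,4): print(r,''.join('#' if q else '.' for q in m[r,x-2:x+w+2]))
E
python3 knob.py
```

```text
[533.93233599 -40.14911624 107.7637861 ] [-1.56722571 -0.00418476  1.73315262] [-0.68713292  0.56438233 -0.78612736] 84.91569055659573
red px 282.11759216052263 238.10522631824546 (262, 200, 41, 82) world z91 [529.8 -40.2  91. ] ((532.456787109375, -39.840599060058594), (51.391136169433594, 23.509052276611328), 9.461790084838867) expected [281.4 247.9]
198 .............................................
202 .............##################..............
206 ............#####################............
210 ............#####################............
214 ........###############..############........
218 .....###############......##############.....
222 ...#################......################...
226 ..##################......#################..
230 ..##################......#################..
234 ..##################......#################..
238 ....################......###############....
242 .....##################################......
246 ...........#######################...........
250 ............######################...........
254 ............######################...........
258 ............######################...........
262 ............######################...........
266 ............######################...........
270 ............######################...........
274 ............######################...........
278 ............#####################............
282 .............................................
```

>>> {"method": "apply_moves", "body": {"commands": [[[0,0.15,-0.05,0,0,0],[0,0.3,0,0,0,0],[0,0.3,0,0,0,0],[0,0.3,0,0,0,0],[0,0.25,0,0,0,0],[0,0,0,0,0,0],[0,0,0,0,0,0]]]}}

```text
clock: 23.65
eef_pos: [534.4, -39.8, 51.8]
tool_rot: [-1.563, -0.004, 1.725]
force: [-0.4, 0.1, -0.7]
width: 85.0
```

>>> {"method": "apply_moves", "body": {"commands": [[[0,0.1,-0.05,-0.09,-0.2,0.04],[0,0.1,0,0,0,0],[0,0,0,0,0,0]]]}}

```text
clock: 23.9
eef_pos: [537.1, -39.4, 43.8]
tool_rot: [-1.572, -0.0, 1.743]
force: [0.0, -0.8, 0.0]
width: 84.9
```

>>> {"method": "apply_moves", "body": {"commands": [[[0,0,0,0,0,0],[0,0,0,0,0,0],[0,0,0,0,0,0],[0,0,0,0,0,0],[0,0,0,0,0,0],[0,0,0,0,0,0],[0,0,0,0,0,0],[0,0,0,0,0,0]]], "claw": 5}}

```text
clock: 24.57
eef_pos: [537.8, -38.0, 45.3]
tool_rot: [-1.575, -0.001, 1.744]
force: [-0.4, 0.2, -1.0]
width: 12.9
```

The knob is gripped at 13 mm. I'll turn it clockwise.

>>> {"method": "apply_moves", "body": {"commands": [[[0,0,0,0,0.7,0],[0,0,0,0,1,0],[0,0,0,0,1,0],[0,0,0,0,1,0],[0,0,0,0,1,0],[0,0,0,0,0,0]]]}}

```text
clock: 25.07
eef_pos: [537.8, -38.5, 45.3]
tool_rot: [-1.574, -0.003, 1.316]
force: [-0.3, 1.3, 0.2]
width: 12.9
```

>>> {"method": "apply_moves", "body": {"commands": [[[0,0,0,0,1,0],[0,0,0,0,1,0],[0,0,0,0,1,0],[0,0,0,0,1,0],[0,0,0,0,1,0],[0,0,0,0,1,0],[0,0,0,0,1,0],[0,0,0,0,1,0]]]}}

```text
clock: 25.73
eef_pos: [537.3, -39.1, 45.3]
tool_rot: [-1.571, -0.003, 0.61]
force: [-0.0, 0.1, -0.6]
width: 12.7
```

>>> {"method": "apply_moves", "body": {"commands": [[[0,0,0,0,1,0],[0,0,0,0,1,0],[0,0,0,0,1,0],[0,0,0,0,1,0],[0,0,0,0,1,0],[0,0,0,0,1,0],[0,0,0,0,0,0]]]}}

```text
clock: 26.32
eef_pos: [536.6, -39.3, 45.3]
tool_rot: [-1.57, -0.001, 0.078]
force: [-0.1, -0.5, 1.5]
width: 13.0
```

Remaining is about 15°. I'll push a bit past that, against the end stop.

>>> {"method": "apply_moves", "body": {"commands": [[[0,0,0,0,1,0],[0,0,0,0,1,0],[0,0,0,0,1,0],[0,0,0,0,0.5,0],[0,0,0,0,0.5,0],[0,0,0,0,0,0]]]}}

```text
clock: 26.82
eef_pos: [536.3, -39.3, 45.4]
tool_rot: [-1.572, 0.001, -0.243]
force: [0.3, -1.6, 0.5]
width: 13.2
```

Run:
```python
from h import *
s=readout.read_state(); print(s['eef_pos'],s['tool_rot'],s['force'],s['torque'],s['tau'][6],s['width'])
```

```text
[536.30417616 -39.30710386  45.37304902] [-1.57245127e+00  1.15127404e-03 -2.43299311e-01] [ 0.26579932 -1.5830896   0.45770416] [-0.34120953  0.1472964   1.8362404 ] -2.229388877749443 13.156348860978696
```

The torque of 1.8 N·m about vertical shows the knob is at its end stop. I'll release, rise and check.

>>> {"method": "apply_moves", "body": {"commands": [[[0,0,0,0,0,0],[0,0,0,0,0,0],[0,0,0,0,0,0],[0,0,0,0,0,0],[0,0,0,0,0,0],[0,0,0,0,0,0]]], "claw": 85}}

```text
clock: 27.32
eef_pos: [536.3, -38.9, 45.1]
tool_rot: [-1.57, 0.002, -0.241]
force: [0.0, -0.5, 1.9]
width: 83.6
```

>>> {"method": "apply_moves", "body": {"commands": [[[0,-0.3,0,0,0,0],[0,-0.6,0,0,0,0],[0,-0.8,0,0,0,0],[0,-0.8,0,0,0,0],[0,-0.6,0,0,0,0],[0,0,0,0,0,0],[0,0,0,0,0,0]]]}}

```text
clock: 27.9
eef_pos: [534.8, -40.2, 173.0]
tool_rot: [-1.571, 0.006, -0.244]
force: [0.3, 1.0, -0.1]
width: 85.0
```

Run:
```python
from h import *
d=snap('wrist','end.png'); s=readout.read_state(); print(s['eef_pos'],s['tool_rot'],s['force'])
a=np.radians(-10.85);R=np.array([[np.cos(a),-np.sin(a)],[np.sin(a),np.cos(a)]]);K=np.array([536,-39.6])
w=lambda x,y,z: (*(K+R@[x,y]),z)
print('tip exp',proj(d,w(-9,111,55)),proj(d,w(9,111,55)),'mid',proj(d,w(-9,70,55)),proj(d,w(9,70,55)),'disc top',proj(d,(*(np.array([556,59.7])+R@[0,30]),44)))
h=cv2.cvtColor(d['image'],cv2.COLOR_RGB2HSV).astype(int)
# steel: low saturation, long component
m=((h[...,1]<35)&(h[...,2]>110)).astype(np.uint8)
for y in (40,70,100,108):
    u,v=proj(d,w(0,y,55)).astype(int); row=h[v,u-45:u+46]
    k=np.where(m[v,u-30:u+31])[0]
    print(y,(u,v),'steel cols',(k.min()+u-30,k.max()+u-30) if len(k) else None, 'exp',proj(d,w(-9,y,55))[0],proj(d,w(9,y,55))[0])
u,v=proj(d,w(0,111,55)).astype(int)
print([(r,h[r,u].tolist()) for r in range(v-22,v+10,2)])
u2,v2=proj(d,(*(np.array([556,59.7])+R@[0,0]),44)).astype(int)
print('disc row',v2,''.join('p' if (x[1]<112 and x[2]>90) else '.' for x in h[v2,u2-60:u2+60]),u2-60)
```

```text
[535.01144151 -40.41593476 172.96549244] [-1.57075788  0.00568745 -0.24448299] [0.10576312 0.72311542 0.79448861]
tip exp [264.6  75.5] [285.8  74.3] mid [267.4 122.3] [288.4 121.2] disc top [275.2  54.9]
40 (np.int64(279), np.int64(156)) steel cols (np.int64(270), np.int64(289)) exp 269.5 290.2
70 (np.int64(277), np.int64(121)) steel cols (np.int64(268), np.int64(288)) exp 267.4 288.4
100 (np.int64(275), np.int64(87)) steel cols (np.int64(266), np.int64(286)) exp 265.3 286.5
108 (np.int64(275), np.int64(78)) steel cols (np.int64(265), np.int64(285)) exp 264.8 285.9
[(52, [16, 133, 215]), (54, [12, 161, 73]), (56, [26, 40, 255]), (58, [23, 46, 255]), (60, [24, 45, 255]), (62, [25, 44, 255]), (64, [22, 53, 233]), (66, [22, 58, 212]), (68, [21, 66, 211]), (70, [19, 79, 231]), (72, [18, 95, 175]), (74, [17, 72, 139]), (76, [10, 3, 223]), (78, [18, 6, 222]), (80, [20, 7, 222]), (82, [12, 6, 223])]
disc row 87 pppppppppppppppppppppppppppppppppppppppppppppppppppppppppppppppppppppppppppppppppppppppppppppppppppppppppppppppppppppppp 217
```

The bar lies within 1 px of its expected end-stop position along its whole length, and the rosette's far rim is where predicted (row 55). The arm is clear, so I'll hand in.

```bash
python3 -c "
from cell import finish_job; print(finish_job())"
```

```text
the job is handed in; nothing more can be done
None
```

I set the block flat in its pocket, laid the pale rosette face up on top of it, and turned the knob clockwise to its end stop. The job was handed in at about 28 s, with the arm clear of everything.

**Last checks:**
- **Block:** it was within about 1.5 mm of the pocket centre when I measured it right after placing.
- **Rosette:** its centre was within about 0.5 mm of where I had measured the block's centre. Its far rim was still where predicted after the knob was turned.
- **Knob:** I felt about 1.8 N·m against the stop. The bar lies within 1 pixel of its expected end-stop line.

**What disagreed:**
- **TCP offset:** the reported TCP lies about 22–25 mm beyond the real fingertips. My first grasp of the block closed above it.
- **Rosette grasps:** my first grasp pushed the fingertips against the bench. The second slid over the rim onto the top of the disc. I mended both before lifting.
- **Not checked afterwards:** I did not measure the mallet, gouge or offcut at the end. I never moved near them. The last checks were numeric only, because the picture limit was used up.

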